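Make up two spare-part orders in a bed-base workshop

ROBOT

A 6-joint arm with a two-finger parallel gripper is mounted at the origin on the work surface. World frame = base frame: x ahead of the robot, y to its left, z up, the work surface at z = 0. Lengths are in mm, angles in degrees, forces in N, time in s.
With the tool pointing down it reaches from about 350 to 850 mm from the base axis. Payload 8.1 kg.
Tool frame: the origin (TCP) lies at the very end of the fingers, on their centre line; the grasp point (between the pads) lies 19 mm behind it; z points along the fingers, y is the line along which they close (so a half turn about z gives the same grasp; the last joint's range is limited). The gripper opens to 85 mm and grips with 20 to 120 N. Pads are 22 mm wide; open, the fingers measure 114 mm over their backs; the gripper's body (76 mm by 85 mm) begins 54 mm behind the grasp point. The pads swing forward as they close: fully open they stand 13 mm farther back than shut.
Start: joints at [59.393, 7.471, 85.268, -0, 87.261, -4.893], TCP at [260.311, 540.596, 231.292] pointing down, gripper open.
Joint ranges: [-169.43, 169.43], [-51.17, 129.36], [1.28, 143.12], [-76.62, 256.62], [0, 156.53], [-152.29, 152.29]. Speed limits (degrees/s): [136.94, 136.94, 159.86, 180, 180, 180].

INTERFACE

Orientations are given as [roll, pitch, yaw] about the fixed x, y, z axes, in that order (R = Rz(yaw) Ry(pitch) Rx(roll)).
In Python, from bench import status, viewer, job gives the robot as it stands.
- The arm moves only by the tool arm_command, never from a script. Its argument "targets" is a list that holds one entry, the list of rows, each a list of 7 numbers: the shift along the world's x, y, z in m, then the turn, a rotation vector about the world's x, y, z in rad, then the opening, from -1 (shut) to 1 (fully open). In form: [[[dx, dy, dz, rx, ry, rz, gripper], ...]]. A call has 1 to 10 rows; each row shifts and turns the commanded pose from where the row before left it; what a row does not reach is not made up. A row lasts 1/8 s, in which the tool goes at most 62.5 mm and 10.7 degrees, less where a joint would pass 70% of its speed; a pose out of reach is approached as far as the arm can. A call with a gripper value outside its range is refused whole. The fingers move at their own pace and stop on an object; "force" is the grip in N (left out, the last holds). Time passes only in rows, so rows that do not move let the fingers close. It gives the time, the measured TCP pose, the force, the opening and the grip force at its end, in the units of the state.
- status.sense(): the state, without advancing time (a new reading comes with each control period).
- viewer.snapshot(name): name is "scene" or "top"; returns the picture (420x560x3 uint8, red, green, blue); there is no depth.
- viewer.camera_model(name): a dict with "vertical_fov" (degrees; the focal length in pixels is half the picture's height over the tangent of half this angle, whatever the lens; pixels are square), "cx", "cy" (the principal point, pixels), "xyz" and "attitude" of the camera in the world. Camera axes: x right, y down, z forward; pixel columns grow to the right and rows downward; lengths in mm; the calibration is good to about 2 mm. A picture is of the moment at which its call begins. camera_model takes no time and is no camera call.
- job.hand_in(): hands the job in; it is judged then, once.
The state is a dict: "time": time; "joint_pos": joint angles; "qd": joint speeds; "joint_efforts": joint torques, N m; "tool_pos": TCP position; "tcp_rot": TCP orientation; "ft_force": force on the tool from outside, world axes, zero at the start; "wrist_torque": the same for the moment, N m; "finger_gap": finger opening in mm; "grip_force": force on a finger pad.
Only numpy, scipy, OpenCV 4.12 (cv2) and the standard library are available. Lean on these libraries where they do the work, as an engineer would, in place of code of your own. Each camera call takes 0.05 s, during which the arm holds its last target. There are 200 camera calls.

TASK

Make up two spare-part orders for bed bases from the stock on the bench: put the pale wooden leg, the red-wheeled castor and the carton of screws in the blue tray, and the dark wooden leg and the black-wheeled castor in the yellow tray. Set every part down (do not drop it) on the tray floor the same way up as it stands now, one part to a compartment, any compartment; leave the metal leg and the angle bracket standing where they are, and the trays flat on the bench.

Things in the scene. Friction and masses are not known exactly. Their poses are not given: they have to be found in the camera images.
- pale_leg: The pale wooden bed leg, standing upright on its narrow end: a round tapered foot, 38 mm across at the bottom, 52 mm at the top, 75 mm tall, with a thin steel stud (8 mm across) sticking up to 90 mm; about 0.13 kg. Origin: centre of its underside; z up; it looks the same all round.
- dark_leg: The dark brown wooden bed leg, standing upright on its narrow end: a round tapered foot, 38 mm across at the bottom, 52 mm at the top, 75 mm tall, with a thin steel stud (8 mm across) sticking up to 90 mm; about 0.13 kg. Origin: centre of its underside; z up; it looks the same all round.
- metal_leg: The bare silvery metal bed leg, not ordered; standing upright on its narrow end: a round tapered foot, 38 mm across at the bottom, 52 mm at the top, 75 mm tall, with a thin steel stud (8 mm across) sticking up to 90 mm; about 0.13 kg. Origin: centre of its underside; z up; it looks the same all round.
- red_castor: The castor with the red wheel, upside down on its steel plate, wheel on top: plate 58 x 58 x 4 mm; steel fork, its flat outer faces 36 mm apart along x (the axle's direction), 30 mm long in y, from 13 to 59 mm height; wheel 50 mm across, 22 mm thick, top at 70 mm; 0.22 kg; nothing turns. Grip it across the fork. Origin: centre of the plate's underside; z up.
- black_castor: The castor with the black wheel, upside down on its steel plate, wheel on top: plate 58 x 58 x 4 mm; steel fork, its flat outer faces 36 mm apart along x (the axle's direction), 30 mm long in y, from 13 to 59 mm height; wheel 50 mm across, 22 mm thick, top at 70 mm; 0.22 kg; nothing turns. Grip it across the fork. Origin: centre of the plate's underside; z up.
- carton: The small brown cardboard carton of screws with a pale label and a strip of tape, closed: 40 mm (x) by 60 mm (y) by 65 mm tall, about 0.2 kg, rigid. Origin: centre of its underside; z up.
- bracket: The steel angle bracket, not ordered: base 60 mm (x) by 40 mm (y), with an upright flange 60 mm tall at its +x end. Origin: centre of the base's underside; z up.
- blue_tray: The blue plastic kit tray, 96 (x) by 264 (y) by 30 mm high, open on top, walls and floor 6 mm thick. Two dividers make three compartments in a row along y, each 84 (x) by 80 mm (y) inside, centred at y = -86, 0 and +86 mm, x = 0. Loose on the bench, 0.6 kg. Origin: centre of its underside; z up.
- yellow_tray: The yellow plastic kit tray, 96 (x) by 264 (y) by 30 mm high, open on top, walls and floor 6 mm thick. Two dividers make three compartments in a row along y, each 84 (x) by 80 mm (y) inside, centred at y = -86, 0 and +86 mm, x = 0. Loose on the bench, 0.6 kg. Origin: centre of its underside; z up.

How it is judged:
By the outcome, as a careful person would: the job done as asked, in the order asked, and still so for the second after the job is handed in, with the robot touching nothing.
It also fails if it takes over 128 s, if anything falls off the work surface, if the arm or the gripper's body presses on something with over 40 N, if the wrist force passes 120 N, or if a joint passes its speed limit or range.

## Working session

There is one attempt and no reset: what is moved stays moved. The work goes in short steps, Python scripts to look and compute and a tool call to move; the robot and the scene stay as the last step left them, time stands still between calls to the robot, and variables do not carry over. Pictures are saved under pics/ and viewed, at most 14 in all, crops included, and the job is handed in when it is done.

Besides the shell and the picture viewer there is one more tool, called after "Request:" as a command line: name --argument value ..., lists and objects as JSON in quotes. arm_command: Moves the arm, as the interface text tells. Its arguments: {"type":"object","properties":{"targets":{"type":"array"},"force":{"type":"number"}},"required":["targets"]}

```bash
ls; mkdir -p pics; python3 - <<'E'
from bench import status, viewer
import cv2
for n in("scene","top"):
    p=viewer.snapshot(n); cv2.imwrite(f"pics/{n}0.png",p[:,:,::-1]); print(n,viewer.camera_model(n))
print(status.sense())
E
```

```text
pics
scene {'vertical_fov': 51.323296034454195, 'cx': 285.7388966852084, 'cy': 210.39457892050254, 'xyz': array([1043.49691758,  254.86207209,  951.56276874]), 'attitude': array([-148.49463327,   -0.43223459,  115.90848798])}
top {'vertical_fov': 47.08873197053333, 'cx': 281.0208300545361, 'cy': 199.94014217730884, 'xyz': array([ 324.12202661,   15.17123919, 1354.97422473]), 'attitude': array([-171.97795675,    0.26990104,  -90.61965974])}
{'time': 0.1, 'joint_pos': array([ 5.93920549e+01,  7.50949112e+00,  8.53242672e+01,  7.85820330e-04,
        8.72628277e+01, -4.89209214e+00]), 'qd': array([-0.04468994, -0.08762011, -0.15465654,  0.02350381,  0.01257302,
        0.01688206]), 'joint_efforts': array([ 2.00802591e-03, -5.70953429e+01, -5.01940119e+01, -7.71420150e-05,
        8.16508866e-03, -4.72405304e-05]), 'tool_pos': array([260.05144209, 540.15128627, 230.35102782]), 'tcp_rot': array([-1.79903833e+02, -9.01879778e-03,  1.54284101e+02]), 'ft_force': array([-0.01700953, -0.54396974, -0.02964148]), 'wrist_torque': array([-0.01798234, -0.01465582,  0.01011915]), 'grip_force': 0.0, 'finger_gap': 85.46542482885388}
```

View pics/top0.png

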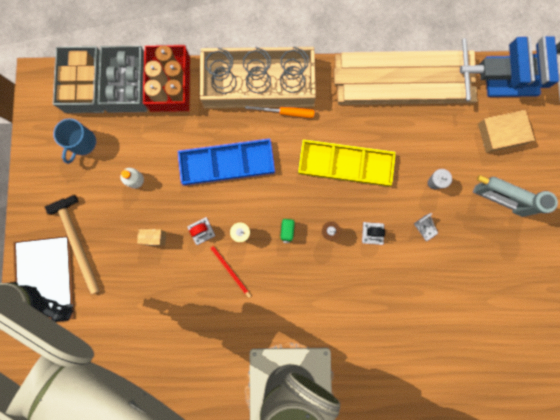

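View pics/scene0.png

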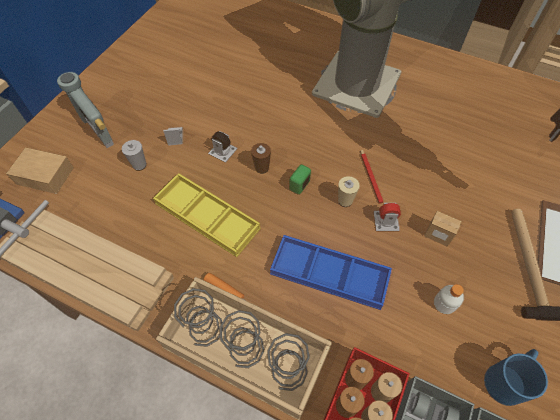

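```bash
cat > h.py <<'E'
import numpy as np, cv2
from bench import status, viewer
from scipy.spatial.transform import Rotation as Ro
C={n:viewer.camera_model(n) for n in("scene","top")}
def ray(n,u,v):
    c=C[n]; f=210/np.tan(np.radians(c["vertical_fov"]/2))
    d=Ro.from_euler("xyz",c["attitude"],degrees=True).as_matrix()@np.array([(u-c["cx"])/f,(v-c["cy"])/f,1])
    return np.array(c["xyz"]),d
def on(n,u,v,z):
    o,d=ray(n,u,v); return o+d*(z-o[2])/d[2]
def tri(p,q):
    """p pixel in top, q pixel in scene -> point, gap"""
    (a,d),(b,e)=ray("top",*p),ray("scene",*q)
    s=np.linalg.lstsq(np.c_[d,-e],b-a,rcond=None)[0]
    P,Q=a+d*s[0],b+e*s[1]; return (P+Q)/2,np.linalg.norm(P-Q)
def px(n,P):
    c=C[n]; f=210/np.tan(np.radians(c["vertical_fov"]/2))
    x=Ro.from_euler("xyz",c["attitude"],degrees=True).as_matrix().T@(np.array(P)-c["xyz"])
    return np.array([c["cx"]+f*x[0]/x[2],c["cy"]+f*x[1]/x[2]])
def snap(n,name):
    p=viewer.snapshot(n)[:,:,::-1].copy(); cv2.imwrite(f"pics/{name}.png",p); return p
E
python3 - <<'E'
import cv2
def crop(n,x,y,w,h,s,o):
    p=cv2.imread(f"pics/{n}0.png")[y:y+h,x:x+w]; cv2.imwrite(f"pics/{o}.png",cv2.resize(p,None,fx=s,fy=s,interpolation=cv2.INTER_CUBIC))
a=cv2.imread("pics/top0.png")
r=[cv2.resize(a[210:255,x:x+160],None,fx=5,fy=5,interpolation=cv2.INTER_CUBIC) for x in(130,290)]
import numpy as np
cv2.imwrite("pics/ct.png",np.vstack(r))
crop("scene",120,120,200,75,4,"c1")
b=cv2.imread("pics/scene0.png")
r=[cv2.resize(b[y:y+70,x:x+160],None,fx=5,fy=5,interpolation=cv2.INTER_CUBIC)[:300] for x,y in((160,120),(315,175))]
r=[cv2.resize(b[y:y+h,x:x+160],None,fx=5,fy=5,interpolation=cv2.INTER_CUBIC) for x,y,h in((160,122,54),(315,175,66))]
cv2.imwrite("pics/cs.png",np.vstack(r))
E
```

```text
(no output)
```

View pics/ct.png

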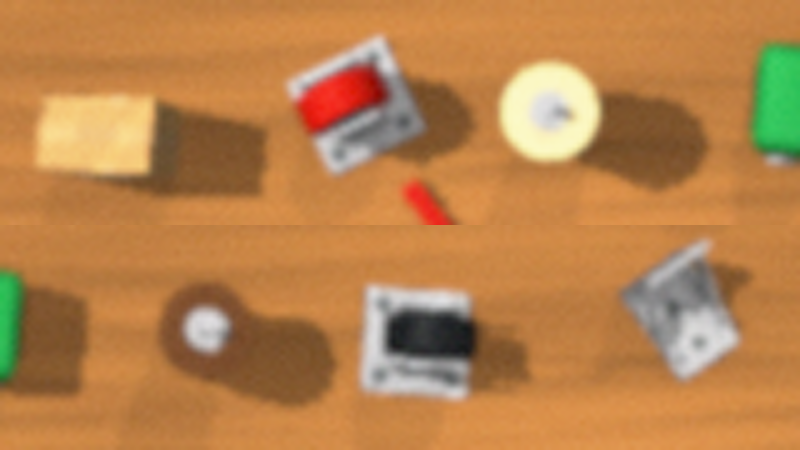

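View pics/cs.png

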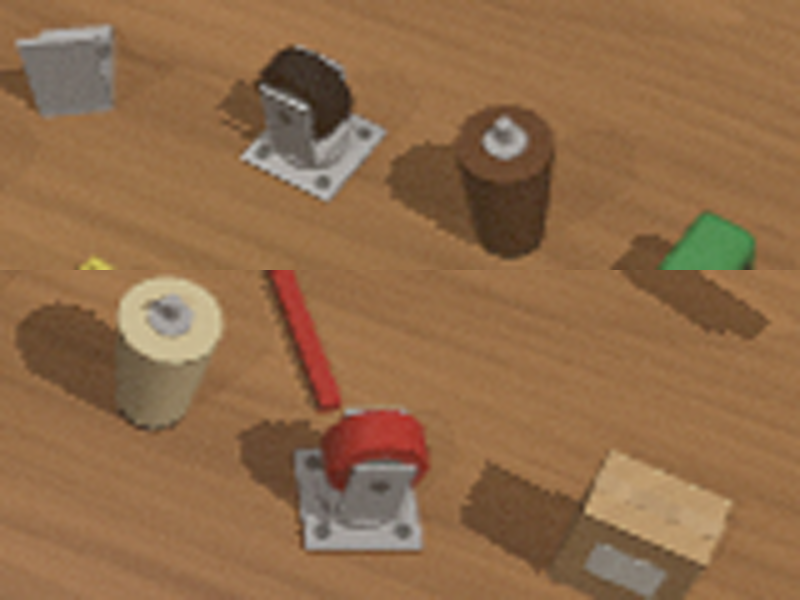

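Top view: pale leg (240,232), dark leg (331,231), red castor (201,231), black castor (374,233), carton (149,236). A green block stands between the legs, and the bracket and metal leg are at the right. The scene view shows the same parts, with the castors turned differently.

```bash
cat > m.py <<'E'
from h import *
np.set_printoptions(precision=1,suppress=True)
im={n:cv2.imread(f"pics/{n}0.png") for n in C}
def T(X,Y,r=0): return ("top",130+160*r+(X+.5)/5-.5,210+(Y-225*r+.5)/5-.5)
def S(X,Y,r=0): return ("scene",(160,315)[r]+(X+.5)/5-.5,(122,175)[r]+(Y-270*r+.5)/5-.5)
def pts(name,L,z):
    P=np.array([on(*p,z)[:2] for p in L]); 
    d=np.linalg.norm(np.diff(np.r_[P,P[:1]],axis=0),axis=1); e=np.diff(np.r_[P,P[:1]],axis=0)
    print(name,"mean",P.mean(0),"sides",d,"ang",np.degrees(np.arctan2(e[:,1],e[:,0])).round(1)); return P
pts("red T",[T(288,82),T(383,37),T(425,130),T(337,174)],4)
P=pts("red S",[S(295,452,1),S(305,550,1),S(422,550,1)],4); print("  mid diag",(P[0]+P[2])/2)
pts("blk T",[T(366,285,1),T(470,292,1),T(467,398,1),T(362,390,1)],4)
P=pts("blk S",[S(242,157),S(326,200),S(385,130)],4); print("  mid diag",(P[0]+P[2])/2)
pts("carton T",[T(44,95),T(156,97),T(152,172),T(37,165)],65)
pts("carton S",[S(612,452,1),S(732,505,1),S(708,565,1),S(583,513,1)],65)
for nm,t,s in(("pale",T(550,112),S(170,320,1)),("dark",T(207,330,1),S(505,143))):
    print(nm,on(*t,75),on(*s,75),tri(t[1:],s[1:]))
print("pale dia T",np.linalg.norm(on(*T(499,112),75)-on(*T(601,112),75)))
# other things
print("metal",on("top",442,179,75),on("scene",131,147,75)); pts("green",[T(757,45),T(800,45),T(800,153),T(752,153)],40)
for nm,lo,hi in(("blue",(105,120,60),(125,255,255)),("yellow",(22,150,100),(35,255,255))):
  for n in C:
    m=cv2.inRange(cv2.cvtColor(im[n],cv2.COLOR_BGR2HSV),np.array(lo),np.array(hi))
    box={"top":(130,130,170+100,60),"scene":(140,165,260,150)}[n]; k=np.zeros_like(m); x,y,w,h=box; k[y:y+h,x:x+w]=m[y:y+h,x:x+w]
    k=cv2.morphologyEx(k,cv2.MORPH_CLOSE,np.ones((5,5)))
    c=max(cv2.findContours(k,0,2)[0],key=cv2.contourArea)[:,0].astype(float)
    for z in(30,0):
        w=np.array([on(n,*p,z)[:2] for p in c],np.float32); r=cv2.minAreaRect(w); print(nm,n,z,r)
E
python3 m.py
```

```text
red T mean [429.9 244.4] sides [58.7 57.9 54.6 59.1] ang [ -65.  -155.4  116.1   28.6]
red S mean [446.8 242.3] sides [56.9 58.1 80.4] ang [  24.9  116.1 -108.9]
  mid diag [433.9 247. ]
blk T mean [ 418.6 -236.8] sides [58.4 59.5 58.7 59. ] ang [-94.5 176.1  85.   -4.1]
blk S mean [ 430. -227.] sides [56.8 57.3 80.2] ang [ 84.5 175.2 -49.9]
  mid diag [ 419.6 -235.6]
carton T mean [412.4 373.8] sides [60.2 40.1 61.8 37.5] ang [-91.7 178.3  85.9  -4. ]
carton S mean [414.9 376. ] sides [58.9 36.8 59.8 39. ] ang [ 86.5  -3.2 -91.4 175.5]
pale [419.8 130.3  75. ] [423.1 131.6  75. ] (array([420. , 130.8,  70.7]), np.float64(0.34932783622663))
dark [ 420.8 -112.6   75. ] [ 422.7 -111.1   75. ] (array([ 420.9, -112.6,   72.2]), np.float64(0.7067965516113687))
pale dia T 54.25161650417851
metal [ 556.6 -415.1   75. ] [ 560.9 -414.9   75. ]
green mean [428.2   9.2] sides [23.6 59.1 26.1 59.1] ang [-90.6 179.2  89.4  -3.3]
blue scene 30 ((631.566650390625, 174.85362243652344), (104.7251968383789, 261.7005920410156), 6.848175525665283)
blue scene 0 ((618.1567993164062, 172.24905395507812), (108.1343002319336, 270.2198486328125), 6.848178386688232)
blue top 30 ((621.3906860351562, 173.2860870361328), (98.05543518066406, 262.32659912109375), 7.191861152648926)
blue top 0 ((628.1213989257812, 176.86611938476562), (100.27559661865234, 268.26617431640625), 7.191844940185547)
yellow scene 30 ((624.1551513671875, -160.88731384277344), (273.96630859375, 104.59526062011719), 81.298828125)
yellow scene 0 ((610.5042114257812, -174.42138671875), (282.8848571777344, 108.00013732910156), 81.298828125)
yellow top 30 ((615.3759765625, -165.92037963867188), (267.4183349609375, 101.84635925292969), 81.41835021972656)
yellow top 0 ((621.970458984375, -170.02066040039062), (273.47320556640625, 104.15238189697266), 81.4183349609375)
```

Request:
arm_command --targets '[[[0.0161,-0.041,0,0,0,-0.1,1],[0.0161,-0.041,0,0,0,-0.1,1],[0.0161,-0.041,0,0,0,-0.1,1],[0.0161,-0.041,0,0,0,-0.1,1],[0.0161,-0.041,0,0,0,-0.1,1],[0.0161,-0.041,0,0,0,-0.1,1],[0.0161,-0.041,0,0,0,-0.1,1],[0.0161,-0.041,0,0,0,-0.1,1],[0.0161,-0.041,0,0,0,-0.1,1],[0.0161,-0.041,0,0,0,-0.1,1]]]' --force 40

```text
time: 1.35
tool_pos: [421.4, 129.2, 231.0]
tcp_rot: [-180.0, -0.0, 96.8]
ft_force: [-0.1, 1.0, 0.4]
finger_gap: 85.3
grip_force: 0.0
```

Request:
arm_command --targets '[[[0,0.0018,-0.033,0,0,0,1],[0,0,-0.035,0,0,0,1],[0,0,-0.035,0,0,0,1],[0,0,-0.035,0,0,0,1],[0,0,-0.03,0,0,0,1],[0,0,-0.02,0,0,0,1],[0,0,-0.01,0,0,0,1],[0,0,0,0,0,0,1],[0,0,0,0,0,0,0.4],[0,0,0,0,0,0,0.4]]]'

```text
time: 2.6
tool_pos: [422.2, 132.6, 34.3]
tcp_rot: [179.9, -0.0, 97.0]
ft_force: [-0.1, -0.5, 0.0]
finger_gap: 59.8
grip_force: 0.0
```

```bash
python3 - <<'E'
from h import *
a=snap("top","t1");b=snap("scene","s1")
r=lambda p,x,y:cv2.resize(p[y:y+100,x:x+130],None,fx=3,fy=3,interpolation=cv2.INTER_CUBIC)
cv2.imwrite("pics/c2.png",np.hstack([r(a,180,180),r(b,285,130)]))
E
```

```text
(no output)
```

View pics/c2.png

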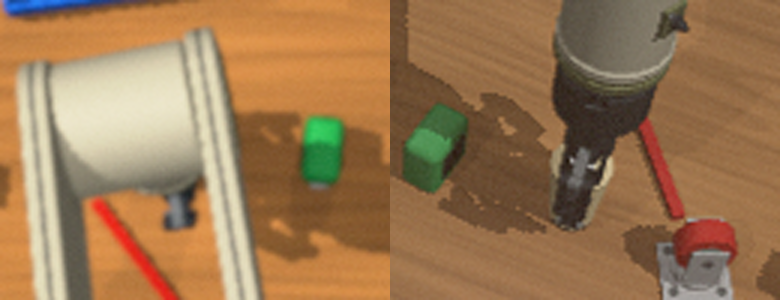

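The scene crop shows the near finger centred on the pale leg (about 580,180), so I'll grip it.

Request:
arm_command --targets '[[[0,0,0,0,0,0,-0.3],[0,0,0,0,0,0,-0.3],[0,0,0,0,0,0,-0.3],[0,0,0,0,0,0,-0.3],[0,0,0.005,0,0,0,-0.3],[0,0,0.01,0,0,0,-0.3],[0,0,0.025,0,0,0,-0.3],[0,0,0.03,0,0,0,-0.3],[0,0,0.02,0,0,0,-0.3],[0,0,0.01,0,0,0,-0.3]]]'

```text
time: 3.95
tool_pos: [422.1, 132.5, 135.1]
tcp_rot: [179.9, -0.0, 97.0]
ft_force: [0.3, 0.3, -1.4]
finger_gap: 49.5
grip_force: 41.7
```

Request:
arm_command --targets '[[[0.013,-0.003,0,0,0,0,-0.3],[0.03,-0.006,0,0,0,0,-0.3],[0.035,-0.007,0,0,0,0,-0.3],[0.035,-0.007,0,0,0,0,-0.3],[0.035,-0.007,0,0,0,0,-0.3],[0.035,-0.007,0,0,0,0,-0.3],[0.02,-0.005,0,0,0,0,-0.3],[0.01,-0.002,0,0,0,0,-0.3],[0,0,-0.01,0,0,0,-0.3],[0,0,-0.02,0,0,0,-0.3]]]'

```text
time: 5.2
tool_pos: [634.2, 88.6, 102.6]
tcp_rot: [180.0, -0.0, 97.0]
ft_force: [1.1, -0.8, -1.1]
finger_gap: 49.8
grip_force: 41.9
```

Request:
arm_command --targets '[[[0,0,-0.02,0,0,0,-0.3],[0,0,-0.02,0,0,0,-0.3],[0,0,-0.01,0,0,0,-0.3],[0,0,-0.005,0,0,0,-0.3],[0,0,0,0,0,0,-0.3]]]'

```text
time: 5.82
tool_pos: [634.5, 88.4, 48.4]
tcp_rot: [180.0, 0.0, 97.0]
ft_force: [0.7, 0.2, -1.2]
finger_gap: 49.2
grip_force: 41.9
```

```bash
python3 - <<'E'
from h import *
a=snap("top","t2");b=snap("scene","s2")
r=lambda p,x,y:cv2.resize(p[y:y+150,x:x+190],None,fx=2,fy=2,interpolation=cv2.INTER_CUBIC)
cv2.imwrite("pics/c3.png",np.hstack([r(a,160,110),r(b,240,170)]))
E
```

```text
(no output)
```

View pics/c3.png

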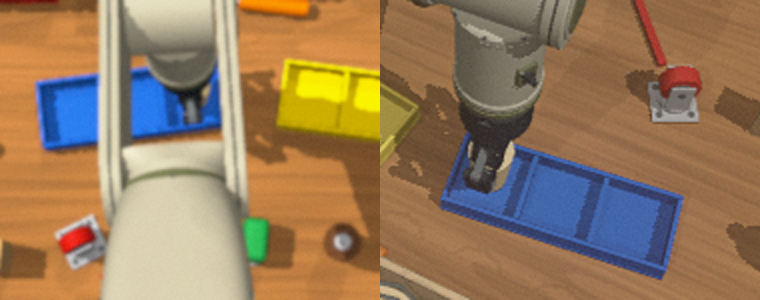

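The leg hangs inside the right-hand blue compartment, clear of the walls (scene crop about 490,165). I'll lower the last 8 mm.

Request:
arm_command --targets '[[[0,0,-0.004,0,0,0,-0.3],[0,0,-0.003,0,0,0,-0.3],[0,0,0,0,0,0,-0.3],[0,0,0,0,0,0,-0.3]]]'

```text
time: 6.42
tool_pos: [634.3, 88.4, 41.3]
tcp_rot: [-180.0, -0.0, 97.0]
ft_force: [1.2, -0.4, -1.2]
finger_gap: 49.2
grip_force: 41.9
```

Request:
arm_command --targets '[[[0,0,-0.001,0,0,0,-0.3],[0,0,-0.001,0,0,0,-0.3],[0,0,0,0,0,0,-0.3],[0,0,0,0,0,0,-0.3]]]'

```text
time: 6.92
tool_pos: [634.6, 88.4, 40.1]
tcp_rot: [180.0, 0.0, 97.0]
ft_force: [-3.4, -0.1, 5.4]
finger_gap: 49.0
grip_force: 42.1
```

Request:
arm_command --targets '[[[0,0,0,0,0,0,0.3],[0,0,0,0,0,0,0.6],[0,0,0,0,0,0,0.6],[0,0,0.01,0,0,0,0.6],[0,0,0.025,0,0,0,0.6],[0,0,0.035,0,0,0,0.6],[0,0,0.04,0,0,0,0.6],[0,0,0.02,0,0,0,0.6],[0,0,0,0,0,0,0.6]]]'

```text
time: 8.05
tool_pos: [635.6, 88.5, 171.5]
tcp_rot: [179.8, 0.0, 97.0]
ft_force: [0.1, 0.3, -0.0]
finger_gap: 68.4
grip_force: 0.0
```

Request:
arm_command --targets '[[[-0.016,0.012,0,0,0,0.03,0.8],[-0.03,0.023,0,0,0,0.05,0.8],[-0.035,0.027,0,0,0,0.05,0.8],[-0.035,0.027,0,0,0,0.05,0.8],[-0.035,0.027,0,0,0,0.05,0.8],[-0.03,0.023,0,0,0,0.05,0.8],[-0.016,0.013,0,0,0,0.05,0.8],[-0.005,0.005,0,0,0,0,0.8],[0,0,0,0,0,0,0.8]]]'

```text
time: 9.18
tool_pos: [432.6, 245.2, 168.9]
tcp_rot: [-180.0, 0.0, 115.9]
ft_force: [0.3, 0.3, -0.3]
finger_gap: 76.8
grip_force: 0.0
```

```bash
python3 - <<'E'
from h import *
a=snap("top","t3");b=snap("scene","s3")
r=lambda p,x,y:cv2.resize(p[y:y+120,x:x+130],None,fx=3,fy=3,interpolation=cv2.INTER_CUBIC)
cv2.imwrite("pics/c4.png",np.hstack([r(b,230,210),r(b,330,150)]))
E
```

```text
(no output)
```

View pics/c4.png

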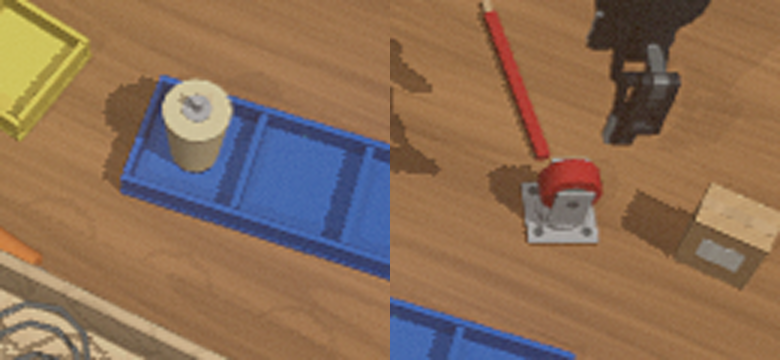

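The pale leg stands upright in its compartment (crop 197,125). The open gripper is above the red castor.

Request:
arm_command --targets '[[[0,0,-0.02,0,0,0,0.8],[0,0,-0.035,0,0,0,0.8],[0,0,-0.035,0,0,0,0.8],[0,0,-0.03,0,0,0,0.8],[0,0,-0.015,0,0,0,0.8],[0,0,-0.006,0,0,0,0.8],[0,0,0,0,0,0,0.4],[0,0,0,0,0,0,0.1],[0,0,0,0,0,0,0.1]]]'

```text
time: 10.4
tool_pos: [433.1, 245.7, 29.3]
tcp_rot: [179.9, 0.0, 115.9]
ft_force: [-0.5, -0.5, 0.9]
finger_gap: 47.1
grip_force: 0.0
```

Request:
arm_command --targets '[[[0,0,0,0,0,0,-0.5],[0,0,0,0,0,0,-0.5],[0,0,0,0,0,0,-0.5],[0,0,0,0,0,0,-0.5]]]'

```text
time: 10.9
tool_pos: [432.8, 245.7, 29.1]
tcp_rot: [179.9, 0.0, 115.9]
ft_force: [-1.0, -1.3, 6.6]
finger_gap: 35.6
grip_force: 41.7
```

```bash
python3 - <<'E'
from h import *
a=snap("top","t4");b=snap("scene","s4")
r=lambda p,x,y:cv2.resize(p[y:y+90,x:x+130],None,fx=3,fy=3,interpolation=cv2.INTER_CUBIC)
cv2.imwrite("pics/c5.png",np.hstack([r(a,150,190),r(b,330,160)]))
E
```

```text
(no output)
```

View pics/c5.png

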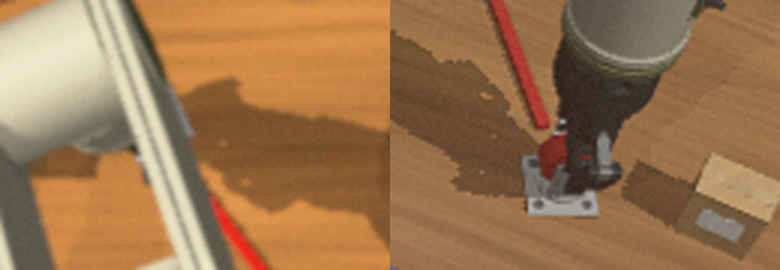

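The fork is gripped: the gap is 35.6 mm against 36 mm. The castor still sits flat, with the finger on the fork face (crop 585,180).

Request:
arm_command --targets '[[[0,0,0.005,0,0,0,-0.5],[0,0,0.01,0,0,0,-0.5],[0,0,0.025,0,0,0,-0.5],[0,0,0.03,0,0,0,-0.5],[0,0,0.02,0,0,0,-0.5],[0,0,0.01,0,0,0,-0.5],[0,0,0,0,0,0,-0.5]]]'

```text
time: 11.88
tool_pos: [432.7, 245.5, 128.9]
tcp_rot: [179.9, 0.0, 115.9]
ft_force: [0.1, 0.1, -2.9]
finger_gap: 35.4
grip_force: 40.7
```

Request:
arm_command --targets '[[[0.013,-0.005,0,0,0,-0.03,-0.5],[0.03,-0.011,0,0,0,-0.06,-0.5],[0.035,-0.013,0,0,0,-0.06,-0.5],[0.035,-0.013,0,0,0,-0.06,-0.5],[0.035,-0.013,0,0,0,-0.06,-0.5],[0.027,-0.01,0,0,0,-0.06,-0.5],[0.013,-0.005,0,0,0,0,-0.5],[0.004,-0.0015,-0.01,0,0,0,-0.5],[0,0,-0.02,0,0,0,-0.5],[0,0,0,0,0,0,-0.5]]]'

```text
time: 13.12
tool_pos: [621.1, 174.0, 94.4]
tcp_rot: [-179.6, 0.0, 97.1]
ft_force: [-0.9, 0.3, -3.0]
finger_gap: 35.1
grip_force: 40.7
```

```bash
python3 - <<'E'
from h import *
b=snap("scene","s5"); print(status.sense()["tool_pos"])
cv2.imwrite("pics/c6.png",cv2.resize(b[200:320,260:400],None,fx=5,fy=5,interpolation=cv2.INTER_CUBIC))
E
```

```text
[622.08896395 174.12844071  96.0039937 ]
```

View pics/c6.png

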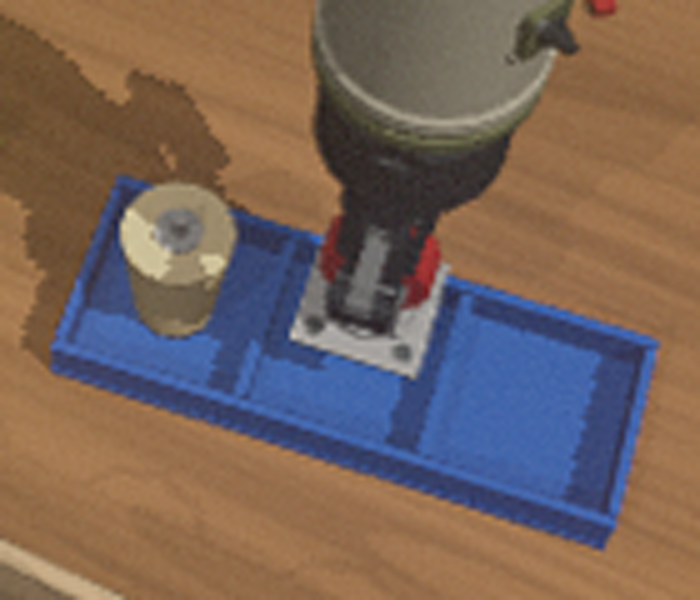

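```bash
python3 - <<'E'
from h import *
np.set_printoptions(precision=1,suppress=True)
f=lambda X,Y,z:on("scene",260+(X+.5)/5-.5,200+(Y+.5)/5-.5,z)[:2]
a,b=f(290,340,71),f(418,377,71); x=np.array([a,b]); m=x.mean(0); d=(b-a)/np.linalg.norm(b-a); n=np.array([d[1],-d[0]])
print(x,np.linalg.norm(b-a),np.degrees(np.arctan2(d[1],d[0])),m-29*n,m+29*n)
t=np.array([f(55,352,30),f(612,522,30),f(657,343,30),f(120,178,30)]); print(t,t.mean(0),np.linalg.norm(np.diff(t,axis=0),axis=1))
E
```

```text
[[656.4 151.8]
 [648.  208.7]] 57.5405210445037 98.47123115531798 [623.5 175.9] [680.9 184.5]
[[691.1  53. ]
 [655.6 308.5]
 [565.7 298.7]
 [597.2  40.1]] [627.4 175.1] [258.   90.4 260.5]
```

The castor hangs level over the middle compartment. Its plate centre is at (623.5,175.9) and the compartment's at (627.4,175.1), so I'll shift 3 mm in x.

Request:
arm_command --targets '[[[0.003,-0.0005,-0.01,0,0,0,-0.5],[0,0,-0.02,0,0,0,-0.5],[0,0,-0.014,0,0,0,-0.5],[0,0,-0.008,0,0,0,-0.5],[0,0,-0.004,0,0,0,-0.5],[0,0,-0.002,0,0,0,-0.5],[0,0,-0.002,0,0,0,-0.5],[0,0,0,0,0,0,-0.5],[0,0,0,0,0,0,-0.5]]]'

```text
time: 14.3
tool_pos: [627.5, 173.4, 38.6]
tcp_rot: [180.0, -0.0, 97.0]
ft_force: [-0.7, 0.0, -2.9]
finger_gap: 35.1
grip_force: 40.8
```

Request:
arm_command --targets '[[[-0.001,0,-0.002,0,0,0,-0.5],[0,0,-0.001,0,0,0,-0.5],[0,0,-0.001,0,0,0,-0.5],[0,0,0,0,0,0,-0.5],[0,0,0,0,0,0,-0.5]]]'

```text
time: 14.92
tool_pos: [626.5, 173.5, 35.1]
tcp_rot: [180.0, -0.0, 97.0]
ft_force: [-3.5, -0.7, 5.5]
finger_gap: 35.6
grip_force: 41.6
```

Request:
arm_command --targets '[[[0,0,0,0,0,0,0],[0,0,0,0,0,0,0.4],[0,0,0,0,0,0,0.4],[0,0,0.01,0,0,0,0.4],[0,0,0.025,0,0,0,0.4],[0,0,0.035,0,0,0,0.4],[0,0,0.03,0,0,0,0.4],[0,0,0.015,0,0,0,0.4],[0,0,0,0,0,0,0.6]]]'

```text
time: 16.05
tool_pos: [627.2, 173.6, 150.9]
tcp_rot: [179.8, -0.0, 97.0]
ft_force: [-0.3, -0.5, -0.1]
finger_gap: 68.6
grip_force: 0.0
```

Request:
arm_command --targets '[[[-0.011,0.01,0,0,0,-0.01,0.6],[-0.025,0.024,0,0,0,-0.025,0.6],[-0.03,0.029,0,0,0,-0.025,0.6],[-0.03,0.029,0,0,0,-0.025,0.6],[-0.03,0.028,0,0,0,-0.025,0.6],[-0.03,0.028,0,0,0,-0.025,0.6],[-0.03,0.028,0,0,0,-0.025,0.6],[-0.018,0.017,0,0,0,-0.023,0.6],[-0.009,0.0085,0,0,0,0,0.6],[0,0,0,0,0,0,0.6]]]'

```text
time: 17.3
tool_pos: [412.3, 374.9, 148.3]
tcp_rot: [-179.9, 0.1, 86.6]
ft_force: [0.2, 0.2, 0.6]
finger_gap: 68.4
grip_force: 0.0
```

```bash
python3 - <<'E'
from h import *
a=snap("top","t6");b=snap("scene","s6"); print(status.sense()["tool_pos"])
r=lambda p,x,y,w:cv2.resize(p[y:y+120,x:x+w],None,fx=3,fy=3,interpolation=cv2.INTER_CUBIC)
cv2.imwrite("pics/c7.png",np.hstack([r(b,260,200,140),r(b,390,170,120)]))
E
```

```text
[413.50558061 374.33639109 148.81088071]
```

View pics/c7.png

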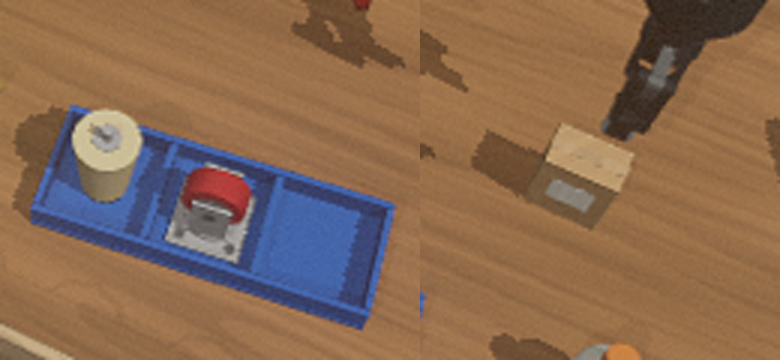

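The red castor sits flat in the middle compartment, with a gap on every side (crop 210,215). The gripper is over the carton.

Request:
arm_command --targets '[[[0,0,-0.02,0,0,0,0.6],[0,0,-0.03,0,0,0,0.6],[0,0,-0.03,0,0,0,0.6],[0,0,-0.025,0,0,0,0.6],[0,0,-0.012,0,0,0,0.6],[0,0,-0.005,0,0,0,0.6],[0,0,0,0,0,0,0.2],[0,0,0,0,0,0,0.15],[0,0,0,0,0,0,0.15]]]'

```text
time: 18.52
tool_pos: [413.9, 375.4, 28.2]
tcp_rot: [179.9, -0.1, 86.5]
ft_force: [0.1, -0.2, -0.4]
finger_gap: 49.4
grip_force: 0.0
```

Request:
arm_command --targets '[[[0,0,0,0,0,0,-0.4],[0,0,0,0,0,0,-0.4],[0,0,0,0,0,0,-0.4],[0,0,0,0,0,0,-0.4]]]'

```text
time: 19.02
tool_pos: [413.7, 375.4, 28.1]
tcp_rot: [180.0, -0.1, 86.5]
ft_force: [-0.9, -0.8, 6.5]
finger_gap: 39.5
grip_force: 41.6
```

Request:
arm_command --targets '[[[0,0,0.005,0,0,0,-0.4],[0,0,0.01,0,0,0,-0.4],[0,0,0.025,0,0,0,-0.4],[0,0,0.03,0,0,0,-0.4],[0,0,0.02,0,0,0,-0.4],[0,0,0.01,0,0,0,-0.4],[0,0,0,0,0,0,-0.4]]]'

```text
time: 19.9
tool_pos: [413.6, 375.0, 127.7]
tcp_rot: [180.0, -0.0, 86.5]
ft_force: [-0.8, 0.6, -3.2]
finger_gap: 39.5
grip_force: 40.7
```

Request:
arm_command --targets '[[[0.012,-0.007,0,0,0,0.01,-0.4],[0.026,-0.015,0,0,0,0.03,-0.4],[0.032,-0.018,0,0,0,0.03,-0.4],[0.032,-0.018,0,0,0,0.03,-0.4],[0.032,-0.018,0,0,0,0.03,-0.4],[0.032,-0.018,0,0,0,0.03,-0.4],[0.022,-0.013,0,0,0,0.023,-0.4],[0.01,-0.006,0,0,0,0,-0.4],[0.004,-0.0025,-0.02,0,0,0,-0.4],[0,0,-0.01,0,0,0,-0.4]]]'

```text
time: 21.15
tool_pos: [613.5, 259.1, 94.1]
tcp_rot: [-179.8, 0.0, 97.0]
ft_force: [0.3, -0.3, -3.3]
finger_gap: 39.7
grip_force: 41.0
```

```bash
python3 - <<'E'
from h import *
b=snap("scene","s7"); b=snap("scene","s7"); print(status.sense()["tool_pos"])
cv2.imwrite("pics/c8.png",cv2.resize(b[200:320,260:410],None,fx=5,fy=5,interpolation=cv2.INTER_CUBIC))
E
```

```text
[612.68338646 259.38119935  93.84687739]
```

View pics/c8.png

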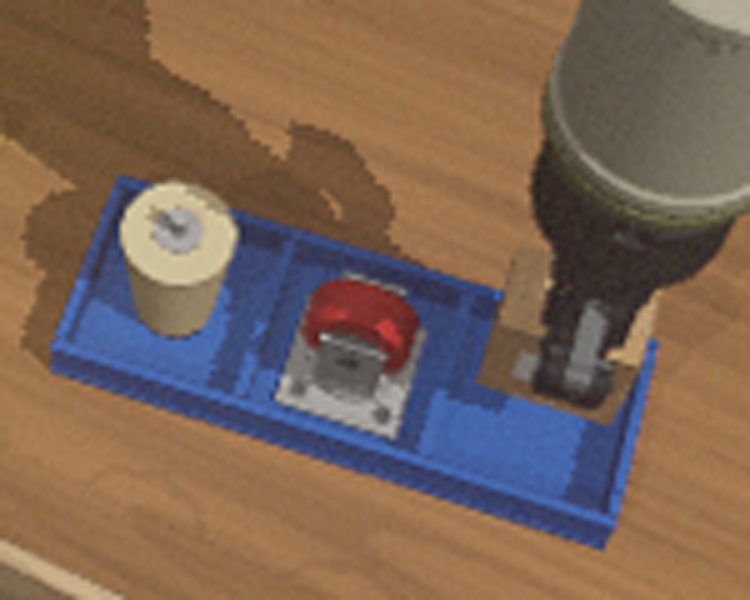

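```bash
python3 - <<'E'
from h import *
np.set_printoptions(precision=1,suppress=True)
f=lambda X,Y,z:on("scene",260+(X+.5)/5-.5,200+(Y+.5)/5-.5,z)[:2]
a,b=f(478,382,66),f(612,422,66); m=(a+b)/2; d=(b-a)/np.linalg.norm(b-a); n=np.array([d[1],-d[0]])
print(np.linalg.norm(b-a),np.degrees(np.arctan2(d[1],d[0])),m-20*n)
t=np.array([f(55,352,30),f(612,522,30),f(657,343,30),f(120,178,30)]).mean(0); u=np.array([-.122,.993]); print(t+86*u)
E
```

```text
59.28010206891828 97.86488586602565 [612.5 259.4]
[616.9 260.5]
```

The carton hangs level over the left-hand compartment. Its centre is at (612.5,259.4) against (616.9,260.5), so I'll shift 3 mm and lower it.

Request:
arm_command --targets '[[[0.003,0.001,-0.01,0,0,0,-0.4],[0,0,-0.02,0,0,0,-0.4],[0,0,-0.014,0,0,0,-0.4],[0,0,-0.008,0,0,0,-0.4],[0,0,-0.004,0,0,0,-0.4],[0,0,-0.003,0,0,0,-0.4],[0,0,0,0,0,0,-0.4],[0,0,0,0,0,0,-0.4],[0,0,0,0,0,0,-0.4]]]'

```text
time: 22.38
tool_pos: [618.6, 260.5, 38.8]
tcp_rot: [180.0, -0.0, 97.0]
ft_force: [1.1, 0.9, -2.8]
finger_gap: 39.9
grip_force: 41.0
```

Request:
arm_command --targets '[[[-0.001,0,-0.002,0,0,0,-0.4],[0,0,-0.001,0,0,0,-0.4],[0,0,-0.001,0,0,0,-0.4],[0,0,-0.0005,0,0,0,-0.4],[0,0,0,0,0,0,-0.4],[0,0,0,0,0,0,-0.4]]]'

```text
time: 23.12
tool_pos: [617.5, 260.4, 34.1]
tcp_rot: [180.0, -0.0, 97.0]
ft_force: [-2.8, -2.0, 1.6]
finger_gap: 39.5
grip_force: 41.4
```

Request:
arm_command --targets '[[[0,0,0,0,0,0,0.1],[0,0,0,0,0,0,0.4],[0,0,0,0,0,0,0.4],[0,0,0.01,0,0,0,0.4],[0,0,0.025,0,0,0,0.4],[0,0,0.035,0,0,0,0.4],[0,0,0.03,0,0,0,0.6],[0,0,0.02,0,0,0,0.8],[0,0,0.01,0,0,0,0.8]]]'

```text
time: 24.25
tool_pos: [617.9, 260.6, 165.5]
tcp_rot: [179.9, -0.0, 97.0]
ft_force: [0.0, 0.1, 0.1]
finger_gap: 76.9
grip_force: 0.0
```

Request:
arm_command --targets '[[[-0.01,-0.019,0,0,0,-0.012,0.8],[-0.02,-0.039,0,0,0,-0.03,0.8],[-0.023,-0.043,0,0,0,-0.03,0.8],[-0.023,-0.043,0,0,0,-0.03,0.8],[-0.023,-0.043,0,0,0,-0.03,0.8],[-0.023,-0.043,0,0,0,-0.03,0.8],[-0.023,-0.043,0,0,0,-0.03,0.8],[-0.023,-0.043,0,0,0,-0.03,0.8],[-0.018,-0.036,0,0,0,-0.03,0.8],[-0.01,-0.02,0,0,0,-0.02,0.8]]]'

```text
time: 25.5
tool_pos: [419.8, -112.9, 162.9]
tcp_rot: [-179.9, -0.0, 81.3]
ft_force: [0.6, -0.9, -0.1]
finger_gap: 77.1
grip_force: 0.0
```

```bash
python3 - <<'E'
from h import *
for i in range(2): b=snap("scene","s8")
print(status.sense()["tool_pos"],status.sense()["tcp_rot"])
cv2.imwrite("pics/c9.png",cv2.resize(b[110:320,200:410],None,fx=2.8,fy=2.8,interpolation=cv2.INTER_CUBIC))
E
```

```text
[ 419.98880181 -113.04676672  163.01757716] [-1.79912735e+02  1.30369991e-02  8.12264482e+01]
```

View pics/c9.png

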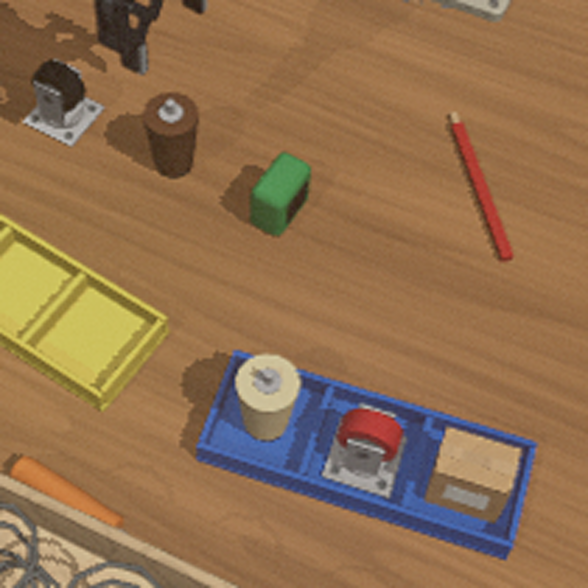

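The blue tray is complete, with all three parts upright in their compartments. The dark leg (crop 172,135) is next.

Request:
arm_command --targets '[[[0.001,0.0005,-0.02,0,0,0,0.8],[0,0,-0.03,0,0,0,0.8],[0,0,-0.035,0,0,0,0.8],[0,0,-0.025,0,0,0,0.8],[0,0,-0.014,0,0,0,0.8],[0,0,-0.006,0,0,0,0.8],[0,0,0,0,0,0,0.5],[0,0,0,0,0,0,0.4],[0,0,0,0,0,0,0.4]]]'

```text
time: 26.72
tool_pos: [423.0, -111.4, 34.7]
tcp_rot: [179.9, 0.0, 81.4]
ft_force: [0.6, -0.2, 0.8]
finger_gap: 59.7
grip_force: 0.0
```

Request:
arm_command --targets '[[[0,0,0,0,0,0,-0.3],[0,0,0,0,0,0,-0.3],[0,0,0,0,0,0,-0.3],[0,0,0,0,0,0,-0.3]]]'

```text
time: 27.22
tool_pos: [422.8, -111.4, 34.8]
tcp_rot: [179.9, 0.0, 81.4]
ft_force: [-3.0, 0.3, 6.6]
finger_gap: 49.8
grip_force: 40.3
```

Request:
arm_command --targets '[[[0,0,0.005,0,0,0,-0.3],[0,0,0.01,0,0,0,-0.3],[0,0,0.025,0,0,0,-0.3],[0,0,0.03,0,0,0,-0.3],[0,0,0.02,0,0,0,-0.3],[0,0,0.01,0,0,0,-0.3],[0,0,0,0,0,0,-0.3]]]'

```text
time: 28.1
tool_pos: [422.8, -111.3, 134.5]
tcp_rot: [179.9, 0.0, 81.4]
ft_force: [0.2, -0.1, -0.4]
finger_gap: 49.5
grip_force: 41.7
```

Request:
arm_command --targets '[[[0.013,0.002,0,0,0,0,-0.3],[0.028,0.004,0,0,0,0,-0.3],[0.034,0.005,0,0,0,0,-0.3],[0.034,0.005,0,0,0,0,-0.3],[0.034,0.005,0,0,0,0,-0.3],[0.034,0.005,0,0,0,0,-0.3],[0.02,0.003,0,0,0,0,-0.3],[0.01,0.0015,-0.01,0,0,0,-0.3],[0.003,0.0005,-0.02,0,0,0,-0.3],[0,0,-0.01,0,0,0,-0.3]]]'

```text
time: 29.35
tool_pos: [630.3, -79.8, 90.3]
tcp_rot: [-179.7, -0.0, 81.4]
ft_force: [-0.0, -0.2, -1.3]
finger_gap: 49.5
grip_force: 41.8
```

```bash
python3 - <<'E'
from h import *
for i in range(2): b=snap("scene","s9")
print(status.sense()["tool_pos"],status.sense()["ft_force"])
cv2.imwrite("pics/c10.png",cv2.resize(b[140:260,140:280],None,fx=5,fy=5,interpolation=cv2.INTER_CUBIC))
E
```

```text
[629.95715749 -79.85614554  90.71831031] [ 0.58863099  0.54802282 -0.97455281]
```

View pics/c10.png

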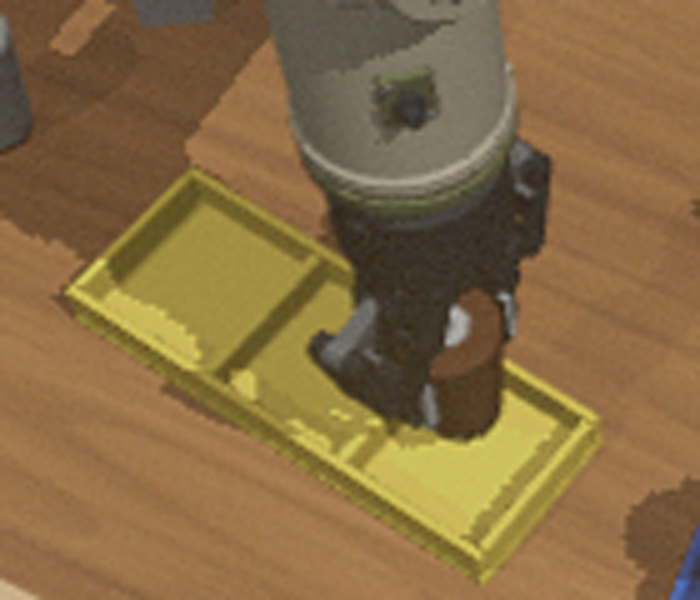

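```bash
python3 - <<'E'
from h import *
np.set_printoptions(precision=1,suppress=True)
f=lambda X,Y,z:on("scene",140+(X+.5)/5-.5,140+(Y+.5)/5-.5,z)[:2]
t=np.array([f(67,290,30),f(485,562,30),f(600,420,30),f(195,172,30)]); e=np.diff(t,axis=0)
c=t.mean(0);u=np.array([.1495,.9888]);print(t,c,np.linalg.norm(e,axis=1),np.degrees(np.arctan2(e[:,1],e[:,0])),c+86*u,c-86*u)
print("leg foot",f(471,424,56))
E
```

```text
[[ 645.5 -301.3]
 [ 685.4  -38.9]
 [ 594.2  -26.2]
 [ 555.4 -284.2]] [ 620.1 -162.7] [265.5  92.2 260.9] [ 81.4 172.1 -98.5] [633.  -77.6] [ 607.3 -247.7]
leg foot [635.5 -71.8]
```

The dark leg hangs inside the right-hand yellow compartment with about 20 mm to spare on each side (crop 470,380). I'll lower it.

Request:
arm_command --targets '[[[0,-0.001,-0.01,0,0,0,-0.3],[0,0,-0.02,0,0,0,-0.3],[0,0,-0.012,0,0,0,-0.3],[0,0,-0.005,0,0,0,-0.3],[0,0,-0.003,0,0,0,-0.3],[0,0,0,0,0,0,-0.3],[0,0,0,0,0,0,-0.3],[0,0,0,0,0,0,-0.3]]]'

```text
time: 30.45
tool_pos: [632.7, -81.2, 44.3]
tcp_rot: [179.9, 0.0, 81.4]
ft_force: [0.2, 0.2, -1.7]
finger_gap: 49.8
grip_force: 41.8
```

Request:
arm_command --targets '[[[0,0,-0.002,0,0,0,-0.3],[0,0,-0.001,0,0,0,-0.3],[0,0,-0.001,0,0,0,-0.3],[0,0,0,0,0,0,-0.3],[0,0,0,0,0,0,-0.3]]]'

```text
time: 31.08
tool_pos: [632.5, -81.2, 40.9]
tcp_rot: [180.0, 0.0, 81.4]
ft_force: [-3.8, 1.6, 6.7]
finger_gap: 49.9
grip_force: 42.3
```

Request:
arm_command --targets '[[[0,0,0,0,0,0,0.3],[0,0,0,0,0,0,0.6],[0,0,0,0,0,0,0.6],[0,0,0.01,0,0,0,0.6],[0,0,0.025,0,0,0,0.6],[0,0,0.035,0,0,0,0.6],[0,0,0.04,0,0,0,0.6],[0,0,0.02,0,0,0,0.8],[0,0,0,0,0,0,0.8]]]'

```text
time: 32.2
tool_pos: [633.6, -81.3, 172.0]
tcp_rot: [179.8, 0.0, 81.4]
ft_force: [0.1, 0.9, 0.5]
finger_gap: 76.9
grip_force: 0.0
```

Request:
arm_command --targets '[[[-0.014,-0.01,0,0,0,0,0.8],[-0.03,-0.022,0,0,0,0.01,0.8],[-0.035,-0.025,0,0,0,0.01,0.8],[-0.035,-0.025,0,0,0,0.01,0.8],[-0.035,-0.025,0,0,0,0.01,0.8],[-0.03,-0.022,0,0,0,0.01,0.8],[-0.02,-0.015,0,0,0,0.01,0.8],[-0.01,-0.008,0,0,0,0,0.8],[-0.0045,-0.003,0,0,0,0,0.8],[0,0,0,0,0,0,0.8]]]'

```text
time: 33.45
tool_pos: [418.9, -235.8, 169.4]
tcp_rot: [-180.0, -0.0, 84.8]
ft_force: [0.5, -0.2, -0.5]
finger_gap: 76.8
grip_force: 0.0
```

Request:
arm_command --targets '[[[0,0,-0.02,0,0,0,0.8],[0,0,-0.035,0,0,0,0.8],[0,0,-0.035,0,0,0,0.8],[0,0,-0.03,0,0,0,0.8],[0,0,-0.015,0,0,0,0.8],[0,0,-0.007,0,0,0,0.8],[0,0,0,0,0,0,0.4],[0,0,0,0,0,0,0.1],[0,0,0,0,0,0,0.1]]]'

```text
time: 34.58
tool_pos: [419.5, -236.6, 28.8]
tcp_rot: [179.9, 0.1, 84.8]
ft_force: [-0.3, 0.2, 1.3]
finger_gap: 46.9
grip_force: 0.0
```

Request:
arm_command --targets '[[[0,0,0,0,0,0,-0.5],[0,0,0,0,0,0,-0.5],[0,0,0,0,0,0,-0.5],[0,0,0,0,0,0,-0.5]]]'

```text
time: 35.08
tool_pos: [419.3, -236.5, 28.6]
tcp_rot: [179.9, 0.0, 84.8]
ft_force: [-0.3, 0.9, 5.2]
finger_gap: 35.8
grip_force: 41.7
```

Request:
arm_command --targets '[[[0,0,0.005,0,0,0,-0.5],[0,0,0.01,0,0,0,-0.5],[0,0,0.025,0,0,0,-0.5],[0,0,0.03,0,0,0,-0.5],[0,0,0.02,0,0,0,-0.5],[0,0,0.01,0,0,0,-0.5],[0,0,0,0,0,0,-0.5]]]'

```text
time: 35.95
tool_pos: [419.1, -236.3, 128.4]
tcp_rot: [179.9, 0.0, 84.8]
ft_force: [0.6, -0.2, -2.7]
finger_gap: 35.5
grip_force: 40.6
```

Request:
arm_command --targets '[[[0.012,-0.001,0,0,0,0,-0.5],[0.028,-0.002,0,0,0,-0.015,-0.5],[0.034,-0.002,0,0,0,-0.015,-0.5],[0.034,-0.002,0,0,0,-0.015,-0.5],[0.034,-0.002,0,0,0,-0.015,-0.5],[0.026,-0.0015,0,0,0,0,-0.5],[0.014,-0.001,0,0,0,0,-0.5],[0.006,-0.001,-0.01,0,0,0,-0.5],[0,0,-0.02,0,0,0,-0.5],[0,0,0,0,0,0,-0.5]]]'

```text
time: 37.2
tool_pos: [604.0, -247.4, 93.4]
tcp_rot: [-179.6, -0.1, 81.4]
ft_force: [-0.6, 0.2, -2.9]
finger_gap: 35.3
grip_force: 40.8
```

```bash
python3 - <<'E'
from h import *
for i in range(3): b=snap("scene","s10")
print(status.sense()["tool_pos"],status.sense()["tcp_rot"])
cv2.imwrite("pics/c11.png",cv2.resize(b[140:260,140:280],None,fx=5,fy=5,interpolation=cv2.INTER_CUBIC))
E
```

```text
[ 606.3478128  -248.66252405   97.65533663] [-1.79974764e+02 -4.95948943e-03  8.13863711e+01]
```

View pics/c11.png

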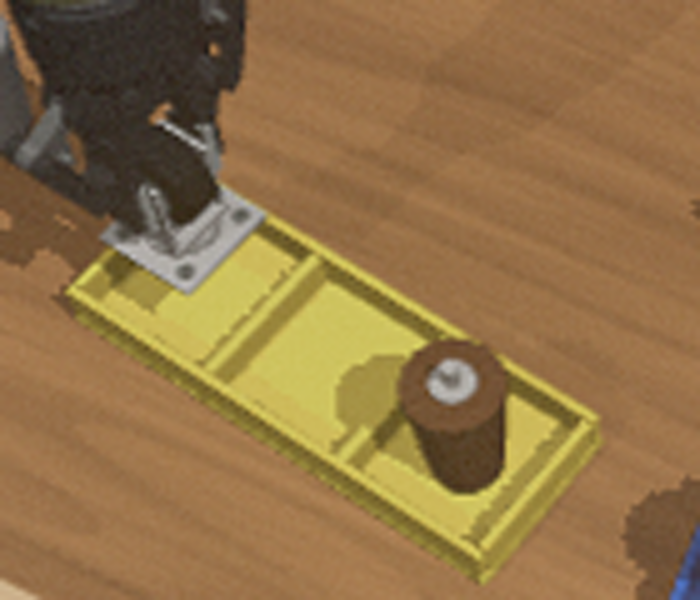

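The dark leg stands upright in the yellow tray. The black castor hangs level over the far compartment, with plate corners at (102,240), (190,293) and (267,212).

```bash
python3 - <<'E'
from h import *
np.set_printoptions(precision=1,suppress=True)
f=lambda X,Y,z:on("scene",140+(X+.5)/5-.5,140+(Y+.5)/5-.5,z)[:2]
t=np.array([f(102,240,73),f(190,293,73),f(267,212,73)]);e=np.diff(t,axis=0)
print((t[0]+t[2])/2,np.linalg.norm(e,axis=1),np.degrees(np.arctan2(e[:,1],e[:,0])))
E
```

```text
[ 607.8 -245.5] [55.7 57. ] [ 82.7 172.3]
```

Request:
arm_command --targets '[[[0,-0.0015,-0.01,0,0,0,-0.5],[0,0,-0.02,0,0,0,-0.5],[0,0,-0.014,0,0,0,-0.5],[0,0,-0.008,0,0,0,-0.5],[0,0,-0.005,0,0,0,-0.5],[0,0,-0.003,0,0,0,-0.5],[0,0,0,0,0,0,-0.5],[0,0,0,0,0,0,-0.5],[0,0,0,0,0,0,-0.5]]]'

```text
time: 38.48
tool_pos: [607.1, -250.3, 38.3]
tcp_rot: [180.0, 0.0, 81.4]
ft_force: [-0.2, 0.2, -2.7]
finger_gap: 35.5
grip_force: 40.8
```

Request:
arm_command --targets '[[[0,0,-0.002,0,0,0,-0.5],[0,0,-0.001,0,0,0,-0.5],[0,0,-0.001,0,0,0,-0.5],[0,0,0,0,0,0,-0.5],[0,0,0,0,0,0,-0.5]]]'

```text
time: 39.1
tool_pos: [607.0, -250.2, 34.7]
tcp_rot: [180.0, 0.0, 81.4]
ft_force: [-4.0, 2.2, 5.9]
finger_gap: 35.5
grip_force: 41.7
```

Contact, about 8 N. I'll release, rise and back away from the trays.

Request:
arm_command --targets '[[[0,0,0,0,0,0,0],[0,0,0,0,0,0,0.4],[0,0,0,0,0,0,0.4],[0,0,0.01,0,0,0,0.4],[0,0,0.025,0,0,0,0.4],[0,0,0.035,0,0,0,0.4],[0,0,0.04,0,0,0,0.4],[0,0,0.04,0,0,0,0.6],[0,0,0.03,0,0,0,0.6],[0,0,0,0,0,0,0.6]]]'

```text
time: 40.35
tool_pos: [608.7, -251.1, 218.7]
tcp_rot: [179.6, 0.1, 81.4]
ft_force: [0.0, -1.1, -0.4]
finger_gap: 68.4
grip_force: 0.0
```

Request:
arm_command --targets '[[[-0.01,0.01,0,0,0,0,0.6],[-0.03,0.03,0,0,0,0,0.6],[-0.03,0.03,0,0,0,0,0.6],[-0.03,0.03,0,0,0,0,0.6],[-0.03,0.03,0,0,0,0,0.6],[-0.03,0.03,0,0,0,0,0.6],[-0.02,0.02,0,0,0,0,0.6],[-0.01,0.01,0,0,0,0,0.6],[0,0,0,0,0,0,0.6],[0,0,0,0,0,0,0.6]]]'

```text
time: 41.6
tool_pos: [417.3, -60.6, 213.8]
tcp_rot: [180.0, 0.0, 81.4]
ft_force: [0.4, 0.4, -1.1]
finger_gap: 68.1
grip_force: 0.0
```

```bash
python3 - <<'E'
from h import *
np.set_printoptions(precision=1,suppress=True)
b=snap("scene","s11"); hsv=cv2.cvtColor(b,cv2.COLOR_BGR2HSV)
def big(m,box):
    x,y,w,h=box; k=np.zeros_like(m);k[y:y+h,x:x+w]=m[y:y+h,x:x+w]
    n,l,s,c=cv2.connectedComponentsWithStats(k); i=1+s[1:,4].argmax(); return c[i],s[i]
box=(130,160,140,100)
blk=big(cv2.inRange(hsv,(0,0,0),(180,255,60)),(140,150,60,60)); print("black wheel",blk[0],blk[1],"expect z60",on("scene",*blk[0],60),"exp px",px("scene",[607,-249,60]))
gr=big(cv2.inRange(hsv,(0,0,110),(180,45,255)),(140,150,60,70)); print("plate px",gr[0],gr[1],"exp",px("scene",[608,-247,10]))
# metal leg and bracket unchanged
a=cv2.imread("pics/scene0.png")
for nm,(x,y,w,h) in dict(metal=(112,135,40,40),bracket=(160,122,28,28)).items():
    d=cv2.absdiff(a,b)[y:y+h,x:x+w].max(2); print(nm,"changed px",(d>50).sum(),"of",w*h)
E
```

```text
black wheel [170.2 184.4] [168 180   7   9  13] expect z60 [ 607.3 -267.8   60. ] exp px [176.6 187.1]
plate px [181.1 201.8] [165 192  31  20 231] exp [181.1 198.7]
metal changed px 0 of 1600
bracket changed px 0 of 784
```

```bash
python3 -c "
from bench import job
print(job.hand_in())"
```

```text
the job is handed in; nothing more can be done
None
```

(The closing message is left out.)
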